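Put the decorating station's things in their matching holders

ROBOT

A 7-joint arm with a two-finger parallel gripper is mounted at the origin on a cart in front of the work surface, level with it; the furniture and walls round the work are solid. World frame = base frame: x ahead of the robot, y to its left, z up, the work surface at z = 0. Lengths are in m, angles in rad, forces in N, time in s.
With the tool pointing down it reaches from about 0.35 to 0.9 m from the base axis. Payload 8.1 kg.
Tool frame: the origin (TCP) lies midway between the tips of the shut fingers; the grasp point (between the pads) lies behind it (env.pinch_z is the z of the grasp point in the tool frame, in m); z points along the fingers, y is the line along which they close (so a half turn about z gives the same grasp; the last joint's range is limited). The gripper opens to 92 mm and grips with 3 to 60 N. Pads are 19 mm wide; open, the fingers measure 130 mm over their backs; the gripper's body (75 mm by 190 mm) begins 47 mm behind the grasp point.
Start: joints at [-1.373, 0.434, 0.025, 1.573, -0.012, 1.134, -0.075], TCP at [0.185, 0.597, 0.227] pointing down, gripper open.
Joint ranges: [-2.62, 2.62], [-0.44, 2.09], [-1.27, 1.32], [0.08, 2.57], [-1.32, 4.46], [0.12, 2], [-2.74, 2.74]. Speed limits (rad/s): [2.22, 2.22, 3.01, 3.01, 3.14, 3.14, 3.14].

INTERFACE

Orientations are given as a rotation vector (axis times angle).
In Python, from cell import env gives the robot as it stands.
- The arm moves only by the tool step_arm, never from a script. Its argument "moves" is a list of rows, each an object of numbers: "dx", "dy", "dz": the shift along the tool's x, y, z in mm; "spin": the turn about the tool's z in degrees; "gripper": the opening, from -1 (shut) to 1 (fully open). In form: [{"dx": .., "dy": .., "dz": .., "spin": .., "gripper": ..}, ...]. A call has 1 to 20 rows; each row shifts and turns the commanded pose from where the row before left it, along the tool's axes as they then stand; what a row does not reach is not made up. A row lasts 1/12 s, in which the tool goes at most 41.7 mm and 7.16 degrees, less where a joint would pass 70% of its speed; a pose out of reach is approached as far as the arm can. A call is refused whole if a number of a shift passes 41.7 or a number of a turn 7.16, either way. A call with a gripper value outside its range is refused whole. The fingers move at their own pace and stop on an object; "squeeze" is the grip in N (left out, the last holds). Time passes only in rows, so rows that do not move let the fingers close. It gives the time, the measured TCP pose, the force, the opening and the grip force at its end, in the units of the state.
- env.observe(): the state, without advancing time (a new reading comes with each control period).
- env.read_camera(name): name is "scene" or "top" or "wrist"; returns a dict with "image" (384x512x3 uint8, red, green, blue), "mtx" (3x3 intrinsics, pixels), "dist_coeffs" ([k1, k2, p1, p2, k3] as OpenCV has them; the pictures are not rectified), "world_to_cam" (4x4, takes a point from world to camera coordinates). Camera axes: x right, y down, z forward; pixel columns grow to the right and rows downward; lengths in m; the calibration is good to about 2 mm. A picture is of the moment at which its call begins. There is no depth.
- env.sign_off(): hands the job in; it is judged then, once.
Trained networks look in the newest picture that a camera, given by its name, has taken for a name from the list of things; names that differ only in an ending like _2 or _b are one class to them, and where a whole thing is asked for, a point or a joint stands for the part that bears it (a point fixed in the world has none). Each returns a list of dicts, best first, with "p" (0 to 1); they miss things now and then, are a little off and sometimes report something else, mostly with a low value. They report only what shows in the picture. A call takes as long as a camera call.
- env.silhouettes(camera, target): "mask" (384x512 bool, what is visible of it) and "centre" ([row, column] in pixels, amid what is visible of it).
- env.place_of(camera, target): "centre" ([row, column] in pixels: a listed point, or the origin of a listed thing).
The state is a dict: "time_s": time; "joint_positions": joint angles; "joint_velocities": joint speeds; "tau": joint torques, N m; "ee_pos": TCP position; "ee_rot": TCP orientation; "force": force on the tool from outside, world axes, zero at the start; "wrist_torque": the same for the moment, N m; "finger_gap": finger opening in m; "grasp_force": force on a finger pad.
Only numpy, scipy, OpenCV 4.12 (cv2) and the standard library are available. Lean on these libraries where they do the work, as an engineer would, in place of code of your own. Each camera call takes 0.05 s, during which the arm holds its last target. There are 200 camera calls.

TASK

Set up the decorating station on the worktop straight ahead, right of the chocolate warmer: put the piping nozzle, the spice jar, the ribbon spool and the tub each upright into the black holder made to its size and shape, flat on the holder's floor, and let go of them. Do not tip the tub, or its cocoa will spill, and leave the two small chocolate cups that stand between them where they are.

Things in the scene. Friction and masses are not known exactly. Their poses are not given: they have to be found in the camera images.
- nozzle: white-grey metal piping nozzle, a slim hollow-looking cone standing on its wide end: 27 mm across at the foot, narrowing evenly to about half of that at the top, 34 mm high; loose, 30 g; origin at the centre of its underside, z up
- spice_jar: whitish-grey round spice shaker jar (the one on the right-hand worktop), 44 mm diameter, 91 mm high, standing upright; loose, 120 g; origin at the centre of its underside, z up
- spool: ribbon spool lying flat, red ribbon between white flanges, 60 mm diameter, 18 mm high; loose, 50 g; treat its centre hole as closed; origin at the centre of its underside, z up
- tub: white rectangular open tub of cocoa, 101 mm (its x) by 67 mm (its y) at the rim, 96 x 62 mm below it, 60 mm high, can be gripped from outside across the 67 mm width; loose, 260 g; its long side starts roughly along world y; origin at the centre of its underside, z up
- holder_nozzle: the smallest round low black plastic dish, fixed to the worktop, floor 3 mm thick; inside diameter 39 mm, rim 7 mm high over the worktop, 46 mm outside; for the nozzle; origin at the centre of its underside, z up
- holder_jar: the middle-sized round low black plastic dish, fixed to the worktop, floor 3 mm thick; inside diameter 56 mm, rim 9 mm high over the worktop, 64 mm outside; for the spice jar; origin at the centre of its underside, z up
- holder_spool: the largest round low black plastic dish, fixed to the worktop, floor 3 mm thick; inside diameter 72 mm, rim 7 mm high over the worktop, 80 mm outside; for the ribbon spool; origin at the centre of its underside, z up
- holder_tub: the rectangular low black plastic dish, fixed to the worktop, floor 3 mm thick; 113 mm (its x) by 79 mm (its y) inside, rim 9 mm high over the worktop, 119 x 85 mm outside; for the tub, either way round; its long side lies roughly along world y; origin at the centre of its underside, z up
- cup_a: brown chocolate bell cup standing mouth down between the others, 37 mm diameter, 29 mm high, loose bystander: leave it alone; origin at the centre of its underside, z up. A second cup, mouth up, 29 mm high, is stuck to the worktop at about x 0.53, y 0.135
- choc_warmer: fixed obstacle: chocolate warmer on the left, 137 mm high; its open lid stands upright at x 0.38 to 0.59, y 0.29 to 0.36, up to 370 mm over the worktop: pass over it. Origin at the centre of its underside. A second obstacle, back right: a paper-topped stack of sheet pans 150 to 170 mm high, near edge from x 0.575 at y -0.04 to x 0.595 at y -0.45

How it is judged:
At the end, for the whole second after the job is handed in: Nozzle, spice jar, spool and tub each stand upright (within 0.1 rad) on the floor of their own holder (underside less than 6 mm above the holder's), centred within 10 mm, the tub's long side along its holder's within 0.2 rad, all released and at rest (horizontal distance between nozzle and holder_nozzle below 0.01 m and z of nozzle in the frame of holder_nozzle between 0.001 and 0.006 m and angle between each of nozzle, spice_jar, spool, tub's own z axis and vertical below 0.1 rad and linear speed of each of nozzle, spice_jar, spool, tub below 0.02 m/s and contact force between each of nozzle, spice_jar, spool, tub and the fingers below 0.05 N and horizontal distance between spice_jar and holder_jar below 0.01 m and z of spice_jar in the frame of holder_jar between 0.001 and 0.006 m and horizontal distance between spool and holder_spool below 0.01 m and z of spool in the frame of holder_spool between 0.001 and 0.006 m and horizontal distance between tub and holder_tub below 0.01 m and z of tub in the frame of holder_tub between 0.001 and 0.006 m and angle between the x axis of tub and the x axis of holder_tub, either way round below 0.2 rad); the robot touches nothing.
It fails at once if the tub is tipped by more than 0.6 rad (angle between tub's own z axis and vertical above 0.6 rad).
It fails at once if a chocolate cup is moved by more than 30 mm (distance of cup_a from where it was at the start of the episode above 0.03 m).
It also fails if it takes over 112 s, if anything falls off the work surface, if the arm or the gripper's body presses on something with over 40 N, if the wrist force passes 120 N, or if a joint passes its speed limit or range.

## Working session

There is one attempt and no reset: what is moved stays moved. The work goes in short steps, Python scripts to look and compute and a tool call to move; the robot and the scene stay as the last step left them, time stands still between calls to the robot, and variables do not carry over. Pictures are saved under pics/ and viewed, at most 14 in all, crops included, and the job is handed in when it is done.

Besides the shell and the picture viewer there is one more tool, called after "Request:" by a JSON object that holds its "fn" and its "kwargs". step_arm: Moves the arm, as the interface text tells. Its arguments: {"type":"object","properties":{"moves":{"type":"array"},"squeeze":{"type":"number"}},"required":["moves"]}

```bash
mkdir -p pics; cat > h.py <<'E'
import numpy as np, cv2
from cell import env
from scipy.spatial.transform import Rotation as R
def ray(c,px,z):
    # px=(row,col) -> world point at height z
    p=cv2.undistortPoints(np.array([[[px[1],px[0]]]],float),np.array(c["mtx"]),np.array(c["dist_coeffs"]))[0,0]
    T=np.linalg.inv(np.array(c["world_to_cam"])); d=T[:3,:3]@[p[0],p[1],1]; o=T[:3,3]
    return o+d*(z-o[2])/d[2]
def save(c,n): cv2.imwrite(f"pics/{n}.png",c["image"][:,:,::-1])
E
python3 - <<'E'
from h import *
s=env.observe(); print({k:np.round(v,3) for k,v in s.items()}, env.pinch_z)
print(R.from_rotvec(s["ee_rot"]).as_matrix().round(3))
zs=dict(nozzle=0,spice_jar=0,spool=0,tub=0,holder_nozzle=0,holder_jar=0,holder_spool=0,holder_tub=0,cup_a=0)
for cam in ("top","scene"):
    c=env.read_camera(cam); save(c,cam+"0")
    print(cam, np.linalg.inv(c["world_to_cam"])[:3,3].round(3))
    for n in zs:
        for r in env.place_of(cam,n)[:2]:
            print(n,round(r["p"],2),np.round(r["centre"],1),ray(c,r["centre"],0)[:2].round(4))
E
```

```text
{'time_s': np.float64(0.0), 'joint_positions': array([-1.373,  0.435,  0.025,  1.574, -0.012,  1.134, -0.075]), 'joint_velocities': array([ 0.001,  0.   ,  0.   , -0.   , -0.   ,  0.001,  0.   ]), 'tau': array([-1.0000e-03, -6.6787e+01,  9.8400e-01, -3.1446e+01, -6.1000e-02,
        4.3000e-02,  0.0000e+00]), 'ee_pos': array([0.185, 0.596, 0.226]), 'ee_rot': array([-4.710e-01, -3.106e+00,  2.000e-03]), 'force': array([ 0.152, -1.014,  1.001]), 'wrist_torque': array([ 0.033,  0.02 , -0.074]), 'grasp_force': np.float64(0.0), 'finger_gap': np.float64(0.092)} -0.0188
[[-0.955  0.296 -0.   ]
 [ 0.296  0.955 -0.002]
 [-0.    -0.002 -1.   ]]
top [0.269 0.036 1.652]
nozzle 0.62 [228.5 326.9] [ 0.3756 -0.2386]
spice_jar 0.59 [187.  244.7] [0.5281 0.0454]
spool 0.64 [213.2 290.2] [ 0.4318 -0.1123]
spool 0.42 [190.7 325.2] [ 0.509  -0.2387]
tub 0.82 [206.7 370.3] [ 0.4489 -0.3948]
holder_nozzle 0.53 [159.2 219.9] [0.6303 0.1319]
holder_nozzle 0.44 [211.  254.8] [0.4421 0.0116]
holder_jar 0.76 [214.6 218.8] [0.432 0.138]
holder_spool 0.61 [190.6 326.9] [ 0.5092 -0.2447]
holder_spool 0.47 [214.1 220.8] [0.4337 0.131 ]
holder_tub 0.64 [160.1 221.8] [0.6268 0.1252]
cup_a 0.41 [189.2 293.9] [ 0.5166 -0.1283]
scene [-0.306 -0.589  0.868]
nozzle 0.54 [260.  306.2] [ 0.3922 -0.2288]
nozzle 0.36 [239.9 332.4] [ 0.511  -0.2476]
spice_jar 0.55 [197.1 258.5] [0.5324 0.0566]
spool 0.57 [233.4 285.2] [ 0.444 -0.118]
tub 0.82 [266.8 367.6] [ 0.4797 -0.381 ]
tub 0.75 [232.4 282.9] [ 0.4431 -0.1099]
holder_nozzle 0.48 [218.1 254.5] [0.4396 0.0005]
holder_jar 0.74 [202.9 224.4] [0.4356 0.1278]
holder_jar 0.59 [197.2 260. ] [0.5352 0.0522]
holder_spool 0.79 [237.8 333.6] [ 0.5212 -0.246 ]
holder_tub 0.71 [175.2 257. ] [0.6298 0.1398]
cup_a 0.56 [217.8 298.9] [ 0.5309 -0.1115]
```

```bash
python3 - <<'E'
import cv2
a=cv2.imread("pics/top0.png")[140:270,180:420]; cv2.imwrite("pics/top0c.png",cv2.resize(a,(800,433),interpolation=cv2.INTER_CUBIC))
a=cv2.imread("pics/scene0.png")[140:320,180:420]; cv2.imwrite("pics/scene0c.png",cv2.resize(a,(800,600),interpolation=cv2.INTER_CUBIC))
E
```

```text
(no output)
```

View pics/top0c.png

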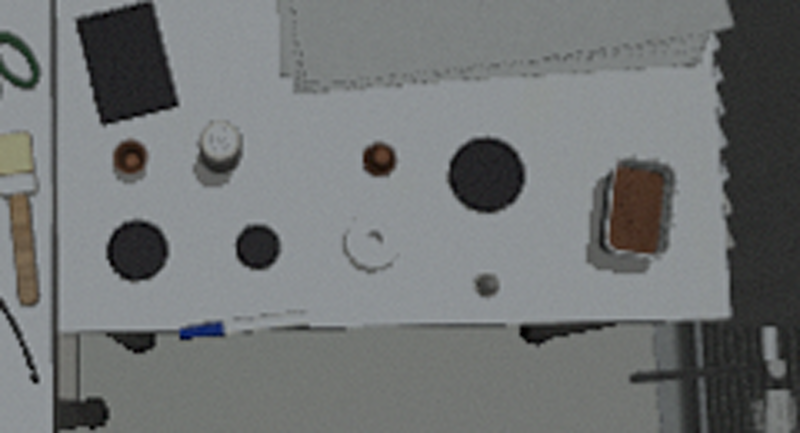

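View pics/scene0c.png

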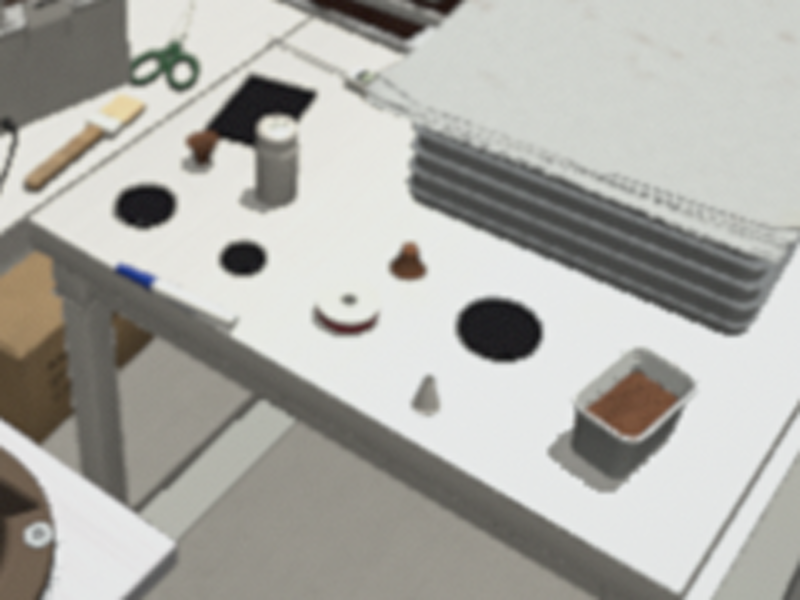

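The top view shows holder_tub at (160,220), holder_jar at (215,221), holder_nozzle at (214,257) and holder_spool at (192,326). It also shows the jar at (185,246), spool at (213,291), nozzle at (226,326) and tub at (203,372). The long sides of the tub and its holder lie roughly along world x in the picture, not y. I'll raise the arm, travel over and look with the wrist camera.

Request:
{"fn": "step_arm", "kwargs": {"moves": [{"dz":-40,"spin":-6,"gripper":1},{"dz":-40,"spin":-6},{"dz":-40,"spin":-5.2},{"dz":-40},{"dz":-40},{"dz":-40}]}}

```text
validation failed for argument at $.mo...
```

Request:
{"fn": "step_arm", "kwargs": {"moves": [{"dx":-13,"dy":-39},{"dx":-13,"dy":-39},{"dx":-13,"dy":-39},{"dx":-13,"dy":-39},{"dx":-13,"dy":-39},{"dx":-13,"dy":-39},{"dx":-13,"dy":-39},{"dx":-13,"dy":-39},{"dx":-13,"dy":-39},{"dx":-13,"dy":-39},{"dx":-13,"dy":-39},{"dx":-13,"dy":-39},{"dx":-13,"dy":-39},{"dx":-13,"dy":-39},{"dx":0,"dy":0},{"dx":0,"dy":0}]}}

```text
validation failed for argument at $.mo...
```

Request:
{"fn": "step_arm", "kwargs": {"moves": [{"dx":0,"dy":0,"dz":-40,"spin":-6,"gripper":1},{"dx":0,"dy":0,"dz":-40,"spin":-6,"gripper":1},{"dx":0,"dy":0,"dz":-40,"spin":-5.2,"gripper":1},{"dx":0,"dy":0,"dz":-40,"spin":0,"gripper":1},{"dx":0,"dy":0,"dz":-40,"spin":0,"gripper":1},{"dx":0,"dy":0,"dz":-40,"spin":0,"gripper":1}]}}

```text
time_s: 1.5
ee_pos: [0.1852, 0.5963, 0.4691]
ee_rot: [0.001, 3.141, 0.001]
force: [0.3, 2.2, -0.1]
finger_gap: 0.0917
grasp_force: 0.0
```

Request:
{"fn": "step_arm", "kwargs": {"moves": [{"dx":-13,"dy":-39,"dz":0,"spin":0,"gripper":1},{"dx":-13,"dy":-39,"dz":0,"spin":0,"gripper":1},{"dx":-13,"dy":-39,"dz":0,"spin":0,"gripper":1},{"dx":-13,"dy":-39,"dz":0,"spin":0,"gripper":1},{"dx":-13,"dy":-39,"dz":0,"spin":0,"gripper":1},{"dx":-13,"dy":-39,"dz":0,"spin":0,"gripper":1},{"dx":-13,"dy":-39,"dz":0,"spin":0,"gripper":1},{"dx":-13,"dy":-39,"dz":0,"spin":0,"gripper":1},{"dx":-13,"dy":-39,"dz":0,"spin":0,"gripper":1},{"dx":-13,"dy":-39,"dz":0,"spin":0,"gripper":1},{"dx":-13,"dy":-39,"dz":0,"spin":0,"gripper":1},{"dx":-13,"dy":-39,"dz":0,"spin":0,"gripper":1},{"dx":-13,"dy":-39,"dz":0,"spin":0,"gripper":1},{"dx":-13,"dy":-39,"dz":0,"spin":0,"gripper":1},{"dx":-13,"dy":-24,"dz":0,"spin":0,"gripper":1},{"dx":0,"dy":0,"dz":0,"spin":0,"gripper":1},{"dx":0,"dy":0,"dz":0,"spin":0,"gripper":1}]}}

```text
time_s: 2.92
ee_pos: [0.38, 0.0255, 0.467]
ee_rot: [0.007, 3.141, 0.002]
force: [-1.2, 0.1, -0.4]
finger_gap: 0.0919
grasp_force: 0.0
```

```bash
cat > w.py <<'E'
from h import *
import sys
tag=sys.argv[1]
s=env.observe(); print(s["time_s"],np.round(s["joint_positions"],2),np.round(s["ee_pos"],4))
c=env.read_camera("wrist"); save(c,tag)
C=np.linalg.inv(c["world_to_cam"]); print("cam",C[:3,3].round(3),"axis",C[:3,2].round(2))
for n in sys.argv[2:]:
    for r in env.place_of("wrist",n)[:2]:
        print(n,round(r["p"],2),np.round(r["centre"],1),ray(c,r["centre"],0)[:2].round(4))
    for r in env.silhouettes("wrist",n)[:1]:
        m=r["mask"].astype(np.uint8); k=max(cv2.findContours(m,0,1)[0],key=cv2.contourArea)
        for z in (0,.007,.06):
            q=np.array([ray(c,(p[0][1],p[0][0]),z)[:2] for p in k])
            (cx,cy),(a,b),t=cv2.minAreaRect((q*1000).astype(np.float32)); (ex,ey),rr=cv2.minEnclosingCircle((q*1000).astype(np.float32))
            print("  sil",round(r["p"],2),"z",z,"rect",np.round([cx,cy,a,b,t],1),"circ",np.round([ex,ey,2*rr],1))
E
python3 w.py w1 holder_tub holder_jar holder_nozzle spice_jar spool cup_a nozzle holder_spool tub
```

```text
2.9167 [-0.82 -0.16  0.51  1.67  0.08  1.61  1.26] [0.38   0.0255 0.467 ]
cam [0.304 0.024 0.625] axis [ 0.28  0.   -0.96]
holder_tub 0.57 [253.3 304.3] [0.6424 0.1401]
  sil 0.85 z 0 rect [623.6 134.1  92.5  87.5  12.3] circ [624.3 134.8 122.3]
  sil 0.85 z 0.007 rect [620.1 132.9  91.5  86.5  12.3] circ [620.8 133.5 120.9]
  sil 0.85 z 0.06 rect [593.  123.6  83.6  79.1  12.3] circ [593.6 124.1 110.6]
holder_jar 0.73 [168.2 303.1] [0.4417 0.1287]
  sil 0.57 z 0 rect [436.3 130.1  63.4  62.5  89.8] circ [436.4 130.1  66.2]
  sil 0.57 z 0.007 rect [434.8 128.9  62.7  61.8  89.8] circ [434.9 128.9  65.4]
  sil 0.57 z 0.06 rect [423.6 119.9  57.3  56.5  89.8] circ [423.7 119.9  59.8]
holder_nozzle 0.79 [166.  243.9] [0.4365 0.0033]
  sil 0.9 z 0 rect [437.8   1.4  46.6  45.3  89.8] circ [437.5   1.4  47.9]
  sil 0.9 z 0.007 rect [436.3   1.6  46.1  44.8  89.8] circ [436.    1.6  47.4]
  sil 0.9 z 0.06 rect [425.    3.6  42.2  41.   89.8] circ [424.7   3.6  43.3]
spice_jar 0.78 [214.2 263.1] [0.5455 0.0445]
  sil 0.95 z 0 rect [557.7  41.1  47.2  81.4  89.8] circ [557.6  38.9  82.9]
  s
[... 766 characters left out ...]
sil 0.46 z 0.06 rect [ 505.5 -115.8   30.4   31.6   89.8] circ [ 506.2 -115.9   34.1]
  sil 0.47 z 0 rect [ 390.1 -238.6   29.    27.6   83.4] circ [ 392.1 -238.9   32.1]
  sil 0.47 z 0.007 rect [ 389.1 -235.7   28.7   27.3   83.4] circ [ 391.1 -235.9   31.7]
  sil 0.47 z 0.06 rect [ 381.8 -213.4   26.3   24.9   83.4] circ [ 383.6 -213.6   29. ]
holder_spool 0.68 [201.3 132.6] [ 0.5142 -0.2415]
  sil 0.91 z 0 rect [ 510.7 -243.6   76.6   82.    84.1] circ [ 510.6 -243.3   82.6]
  sil 0.91 z 0.007 rect [ 508.4 -240.6   75.7   81.1   84.1] circ [ 508.3 -240.3   81.7]
  sil 0.91 z 0.06 rect [ 490.8 -217.9   69.2   74.1   84.1] circ [ 490.8 -217.6   74.7]
tub 0.64 [179.   63.1] [ 0.4632 -0.3853]
```

View pics/w1.png

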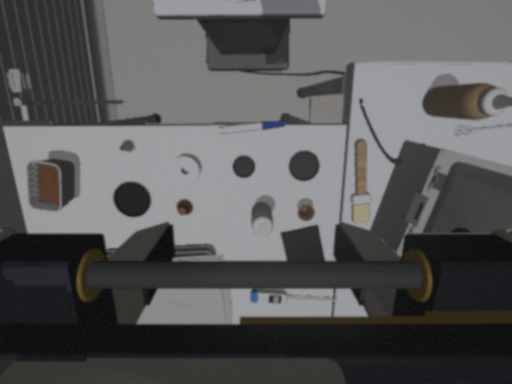

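The wrist view shows every object: holder_jar at (166,304), holder_nozzle at (167,244), jar at (218,263), spool at (168,187), holder_spool at (199,132), tub at (185,50) and nozzle at (146,127). Next I'll go closer to the jar.

Request:
{"fn": "step_arm", "kwargs": {"moves": [{"dx":-22,"dy":6,"dz":33,"spin":0,"gripper":1},{"dx":-22,"dy":6,"dz":33,"spin":0,"gripper":1},{"dx":-22,"dy":6,"dz":33,"spin":0,"gripper":1},{"dx":-22,"dy":6,"dz":33,"spin":0,"gripper":1},{"dx":-22,"dy":6,"dz":33,"spin":0,"gripper":1},{"dx":0,"dy":0,"dz":0,"spin":0,"gripper":1},{"dx":0,"dy":0,"dz":0,"spin":0,"gripper":1}]}}

```text
time_s: 4.45
ee_pos: [0.4893, 0.0567, 0.2998]
ee_rot: [-0.001, -3.137, 0.005]
force: [0.1, -0.2, 1.4]
finger_gap: 0.0924
grasp_force: 0.0
```

```bash
python3 w.py w2 holder_jar holder_nozzle spice_jar
```

```text
4.45 [-0.75  0.16  0.63  1.81 -0.1   1.21  1.47] [0.4893 0.0567 0.2998]
cam [0.414 0.056 0.458] axis [ 0.28 -0.   -0.96]
holder_jar 0.9 [117.  301.7] [0.4351 0.1252]
  sil 0.69 z 0 rect [435.1 129.5  65.   63.8   1.5] circ [435.1 129.6  65.5]
  sil 0.69 z 0.007 rect [434.8 128.3  64.1  62.8   1.5] circ [434.8 128.5  64.5]
  sil 0.69 z 0.06 rect [432.4 119.8  56.5  55.5   1.5] circ [432.4 119.9  56.9]
holder_nozzle 0.6 [117.2 220.2] [0.4354 0.0045]
holder_nozzle 0.58 [183.7 246.9] [0.5374 0.0434]
  sil 0.82 z 0 rect [436.4   1.6  47.   45.4  43.9] circ [437.    1.2  49.6]
  sil 0.82 z 0.007 rect [436.1   2.4  46.3  44.7  43.9] circ [436.7   2.   48.8]
  sil 0.82 z 0.06 rect [433.5   8.7  40.9  39.4  43.9] circ [434.    8.3  43.1]
spice_jar 0.76 [187.7 244.8] [0.544 0.04 ]
  sil 0.87 z 0 rect [552.6  36.9  71.3  51.3   0. ] circ [552.6  37.7  72.9]
  sil 0.87 z 0.007 rect [550.5  37.2  70.3  50.5   0. ] circ [550.5  38.   71.8]
  sil 0.87 z 0.06 rect [534.5  39.4  62.   44.6   0. ] circ [534.5  40.1  63.4]
```

View pics/w2.png

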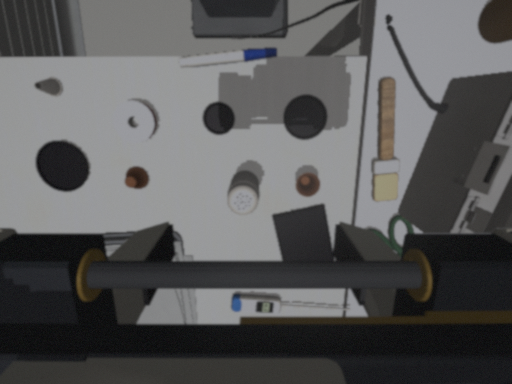

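```bash
python3 - <<'E'
from h import *
c=env.read_camera("wrist"); print(ray(c,(199.5,243),.088)[:2], ray(c,(186,228),.09)[:2],ray(c,(186,258),.09)[:2], ray(c,(215,243),.09)[:2])
E
```

```text
[0.53809257 0.04144726] [0.51920721 0.02250898] [0.51923389 0.06091066] [0.55894414 0.04129476]
```

The jar's lid centre is at pixel (200,243), which puts the jar at about (0.538, 0.0415). Grasping it next.

Request:
{"fn": "step_arm", "kwargs": {"moves": [{"dx":-25,"dy":-8,"dz":10,"spin":0,"gripper":1},{"dx":-24,"dy":-7,"dz":10,"spin":0,"gripper":1},{"dx":0,"dy":0,"dz":30,"spin":0,"gripper":1},{"dx":0,"dy":0,"dz":35,"spin":0,"gripper":1},{"dx":0,"dy":0,"dz":35,"spin":0,"gripper":1},{"dx":0,"dy":0,"dz":35,"spin":0,"gripper":1},{"dx":0,"dy":0,"dz":35,"spin":0,"gripper":1},{"dx":0,"dy":0,"dz":35,"spin":0,"gripper":1},{"dx":0,"dy":0,"dz":30,"spin":0,"gripper":1},{"dx":0,"dy":0,"dz":0,"spin":0,"gripper":1},{"dx":0,"dy":0,"dz":0,"spin":0,"gripper":0},{"dx":0,"dy":0,"dz":0,"spin":0,"gripper":-1},{"dx":0,"dy":0,"dz":0,"spin":0,"gripper":-1},{"dx":0,"dy":0,"dz":0,"spin":0,"gripper":-1},{"dx":0,"dy":0,"dz":0,"spin":0,"gripper":-1},{"dx":0,"dy":0,"dz":0,"spin":0,"gripper":-1},{"dx":0,"dy":0,"dz":0,"spin":0,"gripper":-1}], "squeeze": 15}}

```text
time_s: 6.27
ee_pos: [0.5391, 0.0419, 0.0473]
ee_rot: [0.001, 3.141, 0.001]
force: [0.5, -0.6, -0.4]
finger_gap: 0.0497
grasp_force: 0.0
```

Request:
{"fn": "step_arm", "kwargs": {"moves": [{"dx":0,"dy":0,"dz":0,"spin":0,"gripper":-1},{"dx":0,"dy":0,"dz":0,"spin":0,"gripper":-1},{"dx":0,"dy":0,"dz":0,"spin":0,"gripper":-1},{"dx":0,"dy":0,"dz":0,"spin":0,"gripper":-1},{"dx":0,"dy":0,"dz":-10,"spin":0,"gripper":-1},{"dx":0,"dy":0,"dz":-25,"spin":0,"gripper":-1},{"dx":0,"dy":0,"dz":-25,"spin":0,"gripper":-1},{"dx":0,"dy":0,"dz":0,"spin":0,"gripper":-1}]}}

```text
time_s: 6.93
ee_pos: [0.5411, 0.0414, 0.1108]
ee_rot: [0.002, 3.136, 0.001]
force: [0.4, -0.3, -0.5]
finger_gap: 0.0442
grasp_force: 15.0
```

Request:
{"fn": "step_arm", "kwargs": {"moves": [{"dx":20,"dy":17,"dz":0,"spin":0,"gripper":-1},{"dx":21,"dy":17,"dz":0,"spin":0,"gripper":-1},{"dx":21,"dy":18,"dz":0,"spin":0,"gripper":-1},{"dx":21,"dy":18,"dz":0,"spin":0,"gripper":-1},{"dx":20,"dy":17,"dz":0,"spin":0,"gripper":-1},{"dx":0,"dy":0,"dz":0,"spin":0,"gripper":-1},{"dx":0,"dy":0,"dz":10,"spin":0,"gripper":-1},{"dx":0,"dy":0,"dz":20,"spin":0,"gripper":-1},{"dx":0,"dy":0,"dz":10,"spin":0,"gripper":-1},{"dx":0,"dy":0,"dz":0,"spin":0,"gripper":-1}]}}

```text
time_s: 7.77
ee_pos: [0.4351, 0.1274, 0.0647]
ee_rot: [-0.003, -3.139, 0.004]
force: [-0.8, 0.6, -0.5]
finger_gap: 0.0439
grasp_force: 15.0
```

```bash
python3 w.py w3 holder_jar spice_jar; python3 - <<'E'
from h import *
c=env.read_camera("wrist"); cv2.imwrite("pics/w3b.png",c["image"][:,:,::-1])
E
```

```text
7.7667 [-0.8   0.42  0.52  2.19 -0.36  0.62  1.55] [0.4351 0.1274 0.0647]
cam [0.36  0.126 0.223] axis [ 0.28 -0.   -0.96]
  sil 0.64 z 0 rect [426.6 130.   66.6  45.8  81.7] circ [437.  128.7  67.2]
  sil 0.64 z 0.007 rect [424.5 129.9  64.5  44.3  81.7] circ [434.6 128.6  65.1]
  sil 0.64 z 0.06 rect [408.6 129.   48.7  33.4  81.7] circ [416.2 128.1  49.1]
spice_jar 0.65 [209.4 255.2] [0.441  0.1269]
  sil 0.73 z 0 rect [450.9 125.9  71.2  69.1  90. ] circ [459.5 126.2  87.6]
  sil 0.73 z 0.007 rect [448.1 125.9  68.9  67.   90. ] circ [456.4 126.2  84.8]
  sil 0.73 z 0.06 rect [426.4 126.   52.   50.5  90. ] circ [432.7 126.3  64. ]
```

View pics/w3.png

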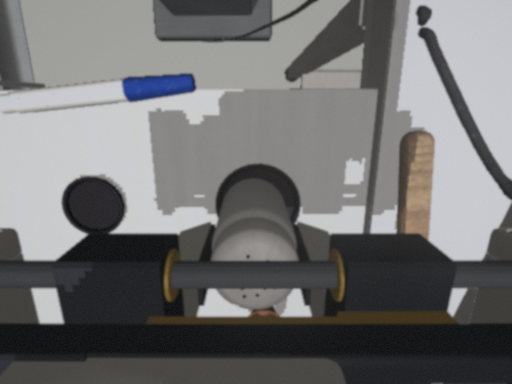

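The jar hangs over holder_jar, with its centre at about column 256 against the holder's 258. A 1 mm shift will centre it, then I'll lower.

Request:
{"fn": "step_arm", "kwargs": {"moves": [{"dx":0,"dy":1,"dz":8,"spin":0,"gripper":-1},{"dx":0,"dy":0,"dz":7,"spin":0,"gripper":-1},{"dx":0,"dy":0,"dz":0,"spin":0,"gripper":-1},{"dx":0,"dy":0,"dz":0,"spin":0,"gripper":-1}]}}

```text
time_s: 8.4
ee_pos: [0.4354, 0.1296, 0.0512]
ee_rot: [-0.001, -3.14, 0.001]
force: [-0.1, -0.2, -0.4]
finger_gap: 0.044
grasp_force: 15.0
```

Request:
{"fn": "step_arm", "kwargs": {"moves": [{"dx":0,"dy":0,"dz":1,"spin":0,"gripper":-1},{"dx":0,"dy":0,"dz":0,"spin":0,"gripper":-1},{"dx":0,"dy":0,"dz":0,"spin":0,"gripper":0.5},{"dx":0,"dy":0,"dz":0,"spin":0,"gripper":0.5},{"dx":0,"dy":0,"dz":0,"spin":0,"gripper":0.5},{"dx":0,"dy":0,"dz":0,"spin":0,"gripper":0.5},{"dx":0,"dy":0,"dz":0,"spin":0,"gripper":0.5},{"dx":0,"dy":0,"dz":0,"spin":0,"gripper":0.5},{"dx":0,"dy":0,"dz":-20,"spin":0,"gripper":0.5},{"dx":0,"dy":0,"dz":-40,"spin":0,"gripper":0.5},{"dx":0,"dy":0,"dz":-40,"spin":0,"gripper":0.5},{"dx":0,"dy":0,"dz":-40,"spin":0,"gripper":0.5},{"dx":0,"dy":0,"dz":-40,"spin":0,"gripper":0.5},{"dx":0,"dy":0,"dz":-40,"spin":0,"gripper":0.5},{"dx":0,"dy":0,"dz":0,"spin":0,"gripper":0.5}]}}

```text
time_s: 9.65
ee_pos: [0.4393, 0.1304, 0.2775]
ee_rot: [0.002, 3.133, 0.009]
force: [1.7, 1.2, -1.1]
finger_gap: 0.069
grasp_force: 0.0
```

Request:
{"fn": "step_arm", "kwargs": {"moves": [{"dx":4,"dy":-36,"dz":0,"spin":0,"gripper":0.8},{"dx":4,"dy":-36,"dz":0,"spin":0,"gripper":0.8},{"dx":4,"dy":-36,"dz":0,"spin":0,"gripper":0.8},{"dx":4,"dy":-36,"dz":0,"spin":0,"gripper":0.8},{"dx":4,"dy":-36,"dz":0,"spin":0,"gripper":0.8},{"dx":4,"dy":-36,"dz":0,"spin":0,"gripper":0.8},{"dx":4,"dy":-36,"dz":0,"spin":0,"gripper":0.8},{"dx":4,"dy":-36,"dz":0,"spin":0,"gripper":0.8},{"dx":0,"dy":0,"dz":0,"spin":0,"gripper":0.8},{"dx":0,"dy":0,"dz":0,"spin":0,"gripper":0.8}]}}

```text
time_s: 10.48
ee_pos: [0.403, -0.1601, 0.2708]
ee_rot: [0.009, 3.141, -0.0]
force: [-0.3, 1.2, 0.2]
finger_gap: 0.0824
grasp_force: 0.0
```

```bash
python3 w.py w4 spool holder_spool nozzle cup_a tub spice_jar
```

```text
10.4833 [-0.64  0.06  0.97  1.99 -0.06  1.11  1.92] [ 0.403  -0.1601  0.2708]
cam [ 0.327 -0.161  0.429] axis [ 0.28 -0.   -0.96]
spool 0.68 [184.4 283.6] [ 0.4459 -0.1179]
  sil 0.84 z 0 rect [ 443.7 -118.1   66.6   61.3   27.8] circ [ 442.9 -117.2   68. ]
  sil 0.84 z 0.007 rect [ 441.8 -118.8   65.5   60.3   27.8] circ [ 441.  -118.    66.9]
  sil 0.84 z 0.06 rect [ 427.4 -124.2   57.3   52.7   27.8] circ [ 426.7 -123.4   58.5]
holder_spool 0.68 [225.7 199.6] [ 0.5112 -0.2456]
  sil 0.57 z 0 rect [ 510.6 -240.4   80.4   75.    10.2] circ [ 510.6 -242.4   82.1]
  sil 0.57 z 0.007 rect [ 507.6 -239.1   79.1   73.8   10.2] circ [ 507.6 -241.1   80.7]
  sil 0.57 z 0.06 rect [ 484.9 -229.3   69.1   64.5   10.2] circ [ 485.  -231.    70.6]
nozzle 0.62 [147.1 202.8] [ 0.3901 -0.2343]
  sil 0.5 z 0 rect [ 391.5 -236.9   27.7   26.9   43.6] circ [ 391.6 -237.1   29. ]
  sil 0.5 z 0.007 rect [ 390.5 -235.7   27.2   26.5   43.6] circ [ 390.5 -235.9   28.5]
  sil 0.5 z 0.06 rect [ 382.5 -226.3   23.8   23.1   43.6] circ [ 382.6 -226.5   25. ]
cup_a 0.71 [239.5 275.8] [ 0.535 -0.128]
  sil 0.88 z 0 rect [ 528.  -128.1   37.2   35.7   47.4] circ [ 529.3 -128.2   41.2]
  sil 0.88 z 0.007 rect [ 524.8 -128.6   36.6   35.2   47.4] circ [ 526.  -128.7   40.5]
  sil 0.88 z 0.06 rect [ 499.9 -132.7   32.    30.7   47.4] circ [ 501.  -132.8   35.4]
tub 0.73 [197.1 101.1] [ 0.4642 -0.3908]
  sil 0.75 z 0 rect [ 471.7 -412.5  100.6  111.4   82.6] circ [ 472.9 -413.1  143.8]
  sil 0.75 z 0.007 rect [ 469.4 -408.4   98.9  109.6   82.6] circ [ 470.5 -409.   141.5]
  sil 0.75 z 0.06 rect [ 451.5 -377.4   86.5   95.8   82.6] circ [ 452.5 -377.8  123.7]
spice_jar 0.9 [177.3 453.3] [0.4363 0.132 ]
  sil 0.76 z 0 rect [448.6 168.8 124.3  51.7  70.1] circ [449.4 168.5 124.3]
  sil 0.76 z 0.007 rect [446.6 163.4 122.3  50.8  70.1] circ [447.4 163.1 122.3]
  sil 0.76 z 0.06 rect [431.6 122.6 106.9  44.4  70.1] circ [432.3 122.4 106.9]
```

View pics/w4.png

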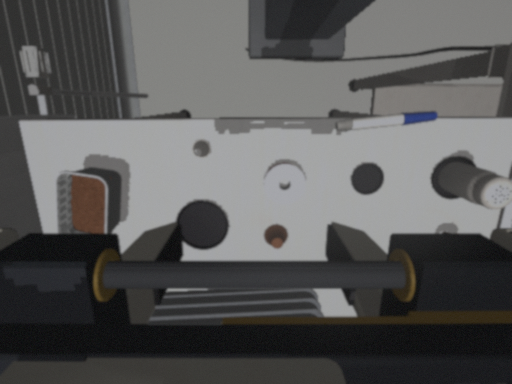

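The jar stands in holder_jar. The spool's hole is at pixel (184,284), so the spool is at about (0.4405, -0.119), and holder_spool at (224,202) is at about (0.509, -0.2415). Picking up the spool.

Request:
{"fn": "step_arm", "kwargs": {"moves": [{"dx":-19,"dy":20,"dz":20,"spin":0,"gripper":0.8},{"dx":-18,"dy":20,"dz":22,"spin":0,"gripper":0.8},{"dx":0,"dy":0,"dz":35,"spin":0,"gripper":0.8},{"dx":0,"dy":0,"dz":35,"spin":0,"gripper":0.8},{"dx":0,"dy":0,"dz":35,"spin":0,"gripper":0.8},{"dx":0,"dy":0,"dz":35,"spin":0,"gripper":0.8},{"dx":0,"dy":0,"dz":35,"spin":0,"gripper":0.8},{"dx":0,"dy":0,"dz":30,"spin":0,"gripper":0.8},{"dx":0,"dy":0,"dz":10,"spin":0,"gripper":0.8},{"dx":0,"dy":0,"dz":0,"spin":0,"gripper":0.8},{"dx":0,"dy":0,"dz":0,"spin":0,"gripper":0.8}], "squeeze": 12}}

```text
time_s: 12.05
ee_pos: [0.4409, -0.1186, 0.0143]
ee_rot: [-0.002, -3.141, 0.0]
force: [0.6, 0.1, 0.8]
finger_gap: 0.0827
grasp_force: 0.0
```

Request:
{"fn": "step_arm", "kwargs": {"moves": [{"dx":0,"dy":0,"dz":6,"spin":0,"gripper":0.8},{"dx":0,"dy":0,"dz":0,"spin":0,"gripper":0.8},{"dx":0,"dy":0,"dz":0,"spin":0,"gripper":-1},{"dx":0,"dy":0,"dz":0,"spin":0,"gripper":-1},{"dx":0,"dy":0,"dz":0,"spin":0,"gripper":-1},{"dx":0,"dy":0,"dz":0,"spin":0,"gripper":-1},{"dx":0,"dy":0,"dz":0,"spin":0,"gripper":-1},{"dx":0,"dy":0,"dz":0,"spin":0,"gripper":-1},{"dx":0,"dy":0,"dz":0,"spin":0,"gripper":-1},{"dx":0,"dy":0,"dz":0,"spin":0,"gripper":-1},{"dx":0,"dy":0,"dz":-10,"spin":0,"gripper":-1},{"dx":0,"dy":0,"dz":-25,"spin":0,"gripper":-1},{"dx":0,"dy":0,"dz":-25,"spin":0,"gripper":-1},{"dx":0,"dy":0,"dz":0,"spin":0,"gripper":-1}]}}

```text
time_s: 13.22
ee_pos: [0.4423, -0.119, 0.0707]
ee_rot: [0.002, 3.138, -0.001]
force: [0.8, -0.6, -0.6]
finger_gap: 0.0591
grasp_force: 12.0
```

Request:
{"fn": "step_arm", "kwargs": {"moves": [{"dx":-17,"dy":-30,"dz":0,"spin":0,"gripper":-1},{"dx":-17,"dy":-31,"dz":0,"spin":0,"gripper":-1},{"dx":-17,"dy":-31,"dz":0,"spin":0,"gripper":-1},{"dx":-17,"dy":-30,"dz":0,"spin":0,"gripper":-1},{"dx":0,"dy":0,"dz":0,"spin":0,"gripper":-1},{"dx":0,"dy":0,"dz":20,"spin":0,"gripper":-1},{"dx":0,"dy":0,"dz":10,"spin":0,"gripper":-1},{"dx":0,"dy":0,"dz":0,"spin":0,"gripper":-1},{"dx":0,"dy":0,"dz":0,"spin":0,"gripper":-1}]}}

```text
time_s: 13.97
ee_pos: [0.5078, -0.2396, 0.0371]
ee_rot: [-0.001, -3.14, -0.001]
force: [-0.2, -0.2, 0.5]
finger_gap: 0.0593
grasp_force: 12.0
```

```bash
python3 w.py w5 holder_spool spool
```

```text
13.9667 [-0.1   0.64  0.66  1.96 -0.58  0.74  2.47] [ 0.5078 -0.2396  0.0371]
cam [ 0.432 -0.241  0.195] axis [ 0.28  0.   -0.96]
  sil 0.88 z 0 rect [ 491.5 -241.6   82.1   44.6   90. ] circ [ 508.2 -241.7   82.3]
  sil 0.88 z 0.007 rect [ 489.3 -241.6   79.2   43.    90. ] circ [ 505.5 -241.7   79.4]
  sil 0.88 z 0.06 rect [ 473.3 -241.5   56.9   30.9   90. ] circ [ 484.9 -241.5   57. ]
spool 0.67 [233.  254.7] [ 0.5213 -0.2404]
  sil 0.57 z 0 rect [ 514.1 -241.2   77.9   57.1   90. ] circ [ 525.7 -241.2   81.4]
  sil 0.57 z 0.007 rect [ 511.1 -241.3   75.1   55.1   90. ] circ [ 522.4 -241.2   78.5]
  sil 0.57 z 0.06 rect [ 489.  -241.3   54.    39.6   90. ] circ [ 497.  -241.3   56.4]
```

View pics/w5.png

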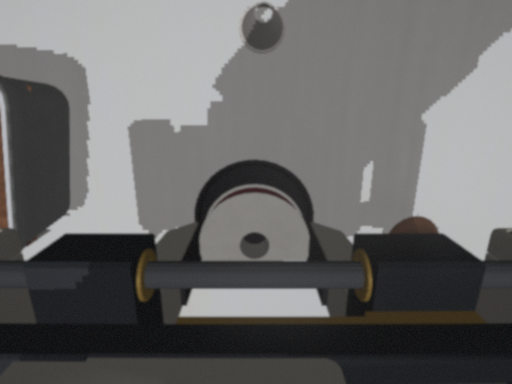

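```bash
python3 - <<'E'
from h import *
c=env.read_camera("wrist")
for z in (.042,.048,.052): print(ray(c,(244,254),z)[:2].round(4))
print(ray(c,(160,253),.007)[:2].round(4))
E
```

```text
[ 0.5108 -0.2416]
[ 0.5078 -0.2416]
[ 0.5058 -0.2416]
[ 0.4695 -0.2422]
```

The spool is centred over holder_spool, with its hole at (244,254) and the dish's near edge at (160,253). I'll lower it.

Request:
{"fn": "step_arm", "kwargs": {"moves": [{"dx":-1,"dy":0,"dz":10,"spin":0,"gripper":-1},{"dx":0,"dy":0,"dz":10,"spin":0,"gripper":-1},{"dx":0,"dy":0,"dz":5,"spin":0,"gripper":-1},{"dx":0,"dy":0,"dz":0,"spin":0,"gripper":-1},{"dx":0,"dy":0,"dz":0,"spin":0,"gripper":-1}]}}

```text
time_s: 14.68
ee_pos: [0.5091, -0.2403, 0.0121]
ee_rot: [-0.001, -3.14, -0.0]
force: [-0.4, 0.4, 0.0]
finger_gap: 0.0593
grasp_force: 12.0
```

Just above the floor, so I'll release.

Request:
{"fn": "step_arm", "kwargs": {"moves": [{"dx":0,"dy":0,"dz":1,"spin":0,"gripper":-1},{"dx":0,"dy":0,"dz":0,"spin":0,"gripper":0.7},{"dx":0,"dy":0,"dz":0,"spin":0,"gripper":0.7},{"dx":0,"dy":0,"dz":0,"spin":0,"gripper":0.7},{"dx":0,"dy":0,"dz":0,"spin":0,"gripper":0.7},{"dx":0,"dy":0,"dz":0,"spin":0,"gripper":0.7},{"dx":0,"dy":0,"dz":-15,"spin":0,"gripper":0.7},{"dx":0,"dy":0,"dz":-40,"spin":0,"gripper":0.7},{"dx":5,"dy":0,"dz":-40,"spin":0,"gripper":0.5},{"dx":15,"dy":0,"dz":-35,"spin":0,"gripper":0},{"dx":30,"dy":0,"dz":0,"spin":0,"gripper":0},{"dx":35,"dy":0,"dz":0,"spin":0,"gripper":0},{"dx":35,"dy":0,"dz":0,"spin":0,"gripper":0},{"dx":0,"dy":0,"dz":0,"spin":0,"gripper":0},{"dx":0,"dy":0,"dz":0,"spin":0,"gripper":0}]}}

```text
time_s: 15.93
ee_pos: [0.3881, -0.2399, 0.142]
ee_rot: [0.004, 3.141, 0.003]
force: [0.9, -0.3, 0.3]
finger_gap: 0.0464
grasp_force: 0.0
```

```bash
python3 w.py w6 holder_spool spool nozzle
```

```text
15.9333 [-0.23  0.33  0.85  2.12 -0.35  0.82  2.4 ] [ 0.3881 -0.2399  0.142 ]
cam [ 0.312 -0.242  0.3  ] axis [ 0.28  0.   -0.96]
  sil 0.96 z 0 rect [ 475.9 -241.1   55.8   13.6   89.8] circ [ 482.1 -241.2   55.8]
  sil 0.96 z 0.007 rect [ 472.1 -241.1   54.5   13.3   89.8] circ [ 478.2 -241.2   54.5]
  sil 0.96 z 0.06 rect [ 443.2 -241.2   44.6   10.9   89.8] circ [ 448.1 -241.2   44.6]
spool 0.9 [282.7 256.2] [ 0.5119 -0.2387]
  sil 0.72 z 0 rect [ 537.7 -242.2   63.6   36.7   88.2] circ [ 525.6 -241.9   64.1]
  sil 0.72 z 0.007 rect [ 532.5 -242.2   62.1   35.9   88.2] circ [ 520.6 -241.9   62.6]
  sil 0.72 z 0.06 rect [ 492.6 -242.1   50.9   29.4   88.2] circ [ 482.9 -241.8   51.3]
nozzle 0.69 [180.8 257.5] [ 0.3914 -0.2374]
  sil 0.85 z 0 rect [ 391.1 -237.    25.2   25.5   62.3] circ [ 392.1 -236.9   27.4]
  sil 0.85 z 0.007 rect [ 389.3 -237.1   24.6   24.9   62.3] circ [ 390.2 -237.    26.8]
  sil 0.85 z 0.06 rect [ 375.3 -237.9   20.1   20.4   62.3] circ [ 376.1 -237.8   22. ]
```

View pics/w6.png

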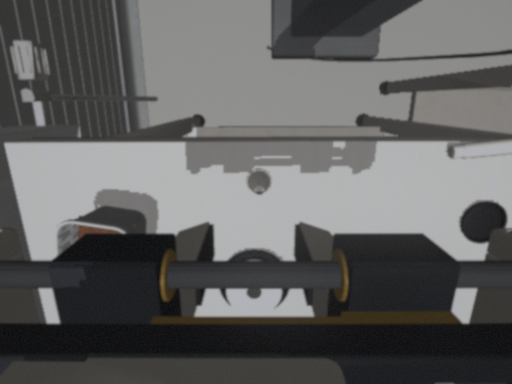

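The spool sits in its dish, with its hole at (291,254). The nozzle at (181,259) is at about (0.391, -0.237). Picking it up.

Request:
{"fn": "step_arm", "kwargs": {"moves": [{"dx":-3,"dy":3,"dz":15,"spin":0,"gripper":0},{"dx":0,"dy":0,"dz":30,"spin":0,"gripper":0},{"dx":0,"dy":0,"dz":35,"spin":0,"gripper":0},{"dx":0,"dy":0,"dz":30,"spin":0,"gripper":0},{"dx":0,"dy":0,"dz":20,"spin":0,"gripper":0},{"dx":0,"dy":0,"dz":4,"spin":0,"gripper":0},{"dx":0,"dy":0,"dz":0,"spin":0,"gripper":0},{"dx":0,"dy":0,"dz":0,"spin":0,"gripper":-1},{"dx":0,"dy":0,"dz":0,"spin":0,"gripper":-1},{"dx":0,"dy":0,"dz":0,"spin":0,"gripper":-1},{"dx":0,"dy":0,"dz":0,"spin":0,"gripper":-1},{"dx":0,"dy":0,"dz":0,"spin":0,"gripper":-1},{"dx":0,"dy":0,"dz":0,"spin":0,"gripper":-1}], "squeeze": 8}}

```text
time_s: 17.37
ee_pos: [0.3934, -0.2372, 0.0084]
ee_rot: [0.001, 3.14, -0.0]
force: [-0.1, 2.3, 7.3]
finger_gap: 0.0204
grasp_force: 8.6
```

Request:
{"fn": "step_arm", "kwargs": {"moves": [{"dx":0,"dy":0,"dz":0,"spin":0,"gripper":-1},{"dx":0,"dy":0,"dz":-5,"spin":0,"gripper":-1},{"dx":0,"dy":0,"dz":-10,"spin":0,"gripper":-1},{"dx":0,"dy":0,"dz":-20,"spin":0,"gripper":-1},{"dx":0,"dy":0,"dz":-25,"spin":0,"gripper":-1},{"dx":0,"dy":0,"dz":0,"spin":0,"gripper":-1}]}}

```text
time_s: 17.87
ee_pos: [0.3939, -0.2384, 0.0712]
ee_rot: [0.002, 3.138, -0.002]
force: [0.8, -0.1, 0.4]
finger_gap: 0.0204
grasp_force: 7.7
```

```bash
python3 w.py w7 nozzle; python3 -c "
from h import *
c=env.read_camera('scene');save(c,'s7')
for r in env.place_of('scene','nozzle')[:2]: print(r)
a=cv2.imread('pics/s7.png')[200:320,230:390];b=cv2.imread('pics/w7.png')[130:330,130:380]
cv2.imwrite('pics/c7.png',np.hstack([cv2.resize(a,(400,300)),cv2.resize(b,(400,300))]))"
```

```text
17.8667 [-0.12  0.46  0.73  2.18 -0.5   0.67  2.53] [ 0.3939 -0.2384  0.0712]
cam [ 0.318 -0.24   0.229] axis [ 0.29 -0.   -0.96]
nozzle 0.61 [229.5 254.4] [ 0.4204 -0.2396]
  sil 0.93 z 0 rect [ 425.9 -239.9   31.2   45.5   90. ] circ [ 426.  -239.5   46.7]
  sil 0.93 z 0.007 rect [ 422.6 -239.9   30.2   44.1   90. ] circ [ 422.7 -239.5   45.3]
  sil 0.93 z 0.06 rect [ 397.5 -239.9   23.    33.6   90. ] circ [ 397.6 -239.6   34.5]
{'centre': [247.9, 306.8], 'p': 0.44}
```

View pics/c7.png

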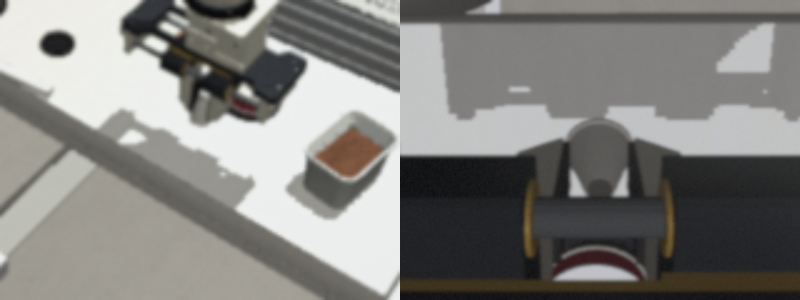

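```bash
python3 - <<'E'
from h import *
c=env.read_camera("wrist")
a=c["image"][195:275,215:295,::-1]; cv2.imwrite("pics/n8.png",cv2.resize(a,(560,560),interpolation=cv2.INTER_CUBIC))
for z in (.060,.063,.066): print(ray(c,(210,255),z)[:2].round(4))
for z in (.094,.097,.1): print(ray(c,(255,255),z)[:2].round(4))
E
```

```text
[ 0.3776 -0.2376]
[ 0.3765 -0.2376]
[ 0.3754 -0.2376]
[ 0.3884 -0.2377]
[ 0.3867 -0.2378]
[ 0.3851 -0.2378]
```

View pics/n8.png

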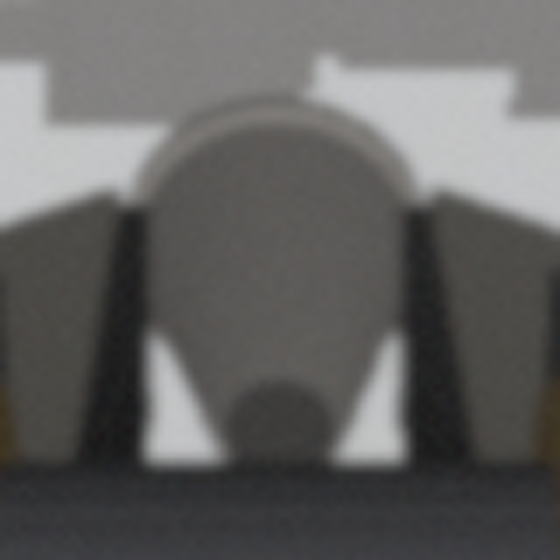

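The nozzle is held upright: its foot edge is at about row 209 and its tip disc at about row 249, both centred near x 0.390. Carrying it to its holder.

Request:
{"fn": "step_arm", "kwargs": {"moves": [{"dx":-4,"dy":20,"dz":0,"spin":0,"gripper":-1},{"dx":-7,"dy":35,"dz":0,"spin":0,"gripper":-1},{"dx":-7,"dy":35,"dz":0,"spin":0,"gripper":-1},{"dx":-7,"dy":35,"dz":0,"spin":0,"gripper":-1},{"dx":-7,"dy":35,"dz":0,"spin":0,"gripper":-1},{"dx":-7,"dy":35,"dz":0,"spin":0,"gripper":-1},{"dx":-4,"dy":25,"dz":0,"spin":0,"gripper":-1},{"dx":-3,"dy":20,"dz":0,"spin":0,"gripper":-1},{"dx":0,"dy":0,"dz":15,"spin":0,"gripper":-1},{"dx":0,"dy":0,"dz":15,"spin":0,"gripper":-1},{"dx":0,"dy":0,"dz":0,"spin":0,"gripper":-1},{"dx":0,"dy":0,"dz":0,"spin":0,"gripper":-1}]}}

```text
time_s: 19.17
ee_pos: [0.4378, 0.0023, 0.0371]
ee_rot: [-0.002, -3.139, 0.001]
force: [-0.7, -0.2, -0.2]
finger_gap: 0.0206
grasp_force: 7.7
```

```bash
python3 w.py w9 holder_nozzle nozzle; python3 -c "
import cv2
a=cv2.imread('pics/w9.png')[165:285,175:335];cv2.imwrite('pics/n9.png',cv2.resize(a,(640,480),interpolation=cv2.INTER_CUBIC))"
```

```text
19.1667 [-0.65  0.5   0.7   2.25 -0.6   0.58  2.08] [0.4378 0.0023 0.0371]
cam [0.362 0.001 0.195] axis [ 0.28 -0.   -0.96]
holder_nozzle 0.64 [211.8 253.6] [0.4354 0.0006]
  sil 0.56 z 0 rect [428.8   2.2  49.3  30.7  88.9] circ [438.1   1.9  49.6]
  sil 0.56 z 0.007 rect [426.4   2.1  47.5  29.6  88.9] circ [435.4   1.9  47.8]
  sil 0.56 z 0.06 rect [408.4   1.8  34.2  21.3  88.9] circ [414.9   1.6  34.3]
nozzle 0.69 [228.6 256.3] [0.448  0.0025]
nozzle 0.45 [211.1 441.5] [0.4351 0.1307]
  sil 0.9 z 0 rect [453.8   0.9  27.9  39.4  90. ] circ [4.537e+02 3.000e-01 4.050e+01]
  sil 0.9 z 0.007 rect [450.5   0.9  26.9  38.   90. ] circ [4.505e+02 3.000e-01 3.900e+01]
  sil 0.9 z 0.06 rect [425.7   0.9  19.3  27.3  90. ] circ [425.7   0.5  28. ]
```

View pics/n9.png

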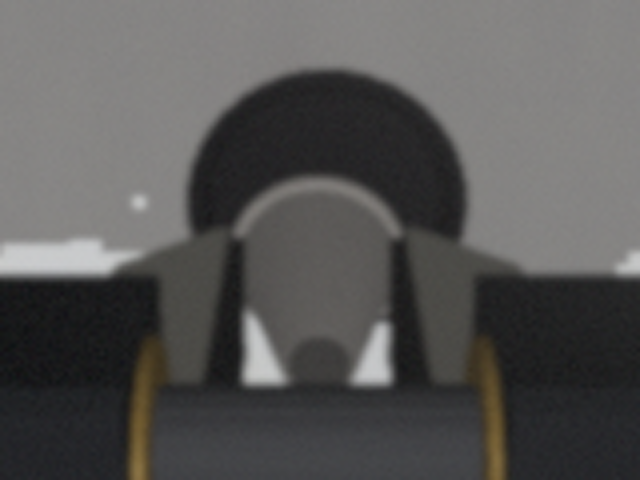

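The nozzle is over holder_nozzle, with its foot at column 254.5 against the dish's 256.8. I'll shift 1 mm and lower.

Request:
{"fn": "step_arm", "kwargs": {"moves": [{"dx":0,"dy":1,"dz":10,"spin":0,"gripper":-1},{"dx":0,"dy":0,"dz":10,"spin":0,"gripper":-1},{"dx":0,"dy":0,"dz":5,"spin":0,"gripper":-1},{"dx":0,"dy":0,"dz":0,"spin":0,"gripper":-1},{"dx":0,"dy":0,"dz":0,"spin":0,"gripper":-1}]}}

```text
time_s: 19.83
ee_pos: [0.4388, 0.0035, 0.0129]
ee_rot: [-0.002, -3.141, -0.0]
force: [-0.2, -0.0, -0.2]
finger_gap: 0.0205
grasp_force: 7.7
```

Request:
{"fn": "step_arm", "kwargs": {"moves": [{"dx":0,"dy":0,"dz":1.5,"spin":0,"gripper":-1},{"dx":0,"dy":0,"dz":0,"spin":0,"gripper":-1},{"dx":0,"dy":0,"dz":0,"spin":0,"gripper":0},{"dx":0,"dy":0,"dz":0,"spin":0,"gripper":0},{"dx":0,"dy":0,"dz":0,"spin":0,"gripper":0},{"dx":0,"dy":0,"dz":0,"spin":0,"gripper":0},{"dx":0,"dy":0,"dz":0,"spin":0,"gripper":0},{"dx":0,"dy":0,"dz":-15,"spin":0,"gripper":0},{"dx":0,"dy":0,"dz":-35,"spin":0,"gripper":1},{"dx":0,"dy":0,"dz":-40,"spin":0,"gripper":1},{"dx":0,"dy":0,"dz":-40,"spin":0,"gripper":1},{"dx":0,"dy":0,"dz":-40,"spin":0,"gripper":1},{"dx":0,"dy":0,"dz":0,"spin":0,"gripper":1}]}}

```text
time_s: 20.92
ee_pos: [0.4422, 0.0034, 0.1868]
ee_rot: [0.002, 3.134, 0.004]
force: [2.3, 1.3, 0.2]
finger_gap: 0.0747
grasp_force: 0.0
```

Request:
{"fn": "step_arm", "kwargs": {"moves": [{"dx":0,"dy":0,"dz":-10,"spin":7.1,"gripper":1},{"dx":0,"dy":0,"dz":-10,"spin":7.1,"gripper":1},{"dx":0,"dy":0,"dz":-10,"spin":7.1,"gripper":1},{"dx":0,"dy":0,"dz":-10,"spin":7.1,"gripper":1},{"dx":0,"dy":0,"dz":-10,"spin":7.1,"gripper":1},{"dx":0,"dy":0,"dz":-10,"spin":7.1,"gripper":1},{"dx":0,"dy":0,"dz":-10,"spin":7.1,"gripper":1},{"dx":0,"dy":0,"dz":-10,"spin":7.1,"gripper":1},{"dx":0,"dy":0,"dz":-10,"spin":7.1,"gripper":1},{"dx":0,"dy":0,"dz":-10,"spin":7.1,"gripper":1},{"dx":0,"dy":0,"dz":0,"spin":7.1,"gripper":1},{"dx":0,"dy":0,"dz":0,"spin":7.1,"gripper":1},{"dx":0,"dy":0,"dz":0,"spin":7.1,"gripper":1},{"dx":0,"dy":0,"dz":0,"spin":7.1,"gripper":1},{"dx":0,"dy":0,"dz":0,"spin":7.1,"gripper":1},{"dx":0,"dy":0,"dz":0,"spin":7.1,"gripper":1},{"dx":0,"dy":0,"dz":0,"spin":7.1,"gripper":1},{"dx":0,"dy":0,"dz":0,"spin":7.1,"gripper":1},{"dx":0,"dy":0,"dz":0,"spin":7.1,"gripper":1},{"dx":0,"dy":0,"dz":0,"spin":7.1,"gripper":1}]}}

```text
time_s: 22.58
ee_pos: [0.4385, 0.0037, 0.281]
ee_rot: [-2.973, -1.012, 0.0]
force: [-0.6, 0.8, -0.2]
finger_gap: 0.0921
grasp_force: 0.0
```

Request:
{"fn": "step_arm", "kwargs": {"moves": [{"dx":0,"dy":0,"dz":0,"spin":7.1,"gripper":1},{"dx":0,"dy":0,"dz":0,"spin":7.1,"gripper":1},{"dx":0,"dy":0,"dz":0,"spin":7.1,"gripper":1},{"dx":0,"dy":0,"dz":0,"spin":7.1,"gripper":1},{"dx":0,"dy":0,"dz":0,"spin":7.1,"gripper":1},{"dx":0,"dy":0,"dz":0,"spin":2.5,"gripper":1},{"dx":0,"dy":0,"dz":0,"spin":0,"gripper":1},{"dx":0,"dy":0,"dz":0,"spin":0,"gripper":1}]}}

```text
time_s: 23.25
ee_pos: [0.4386, 0.0037, 0.2811]
ee_rot: [-3.141, -0.002, 0.0]
force: [0.4, 0.1, -0.1]
finger_gap: 0.0915
grasp_force: 0.0
```

```bash
cat > t.py <<'E'
from h import *
import sys
s=env.observe(); print(s["time_s"],np.round(s["joint_positions"],2),np.round(s["ee_pos"],4)); print(R.from_rotvec(s["ee_rot"]).as_matrix().round(3)[:2])
c=env.read_camera("wrist"); save(c,sys.argv[1]); print(np.linalg.inv(c["world_to_cam"])[:3,3].round(3))
for n in sys.argv[2:]:
    r=env.silhouettes("wrist",n)
    if r:
        m=r[0]["mask"]; rr,cc=np.where(m); print(n,round(r[0]["p"],2),"bbox",rr.min(),rr.max(),cc.min(),cc.max(),ray(c,r[0]["centre"],0)[:2].round(4))
E
python3 t.py w10 holder_tub holder_nozzle nozzle spice_jar
```

```text
23.25 [-1.29  0.1   1.3   1.97 -0.11  1.14 -1.51] [0.4386 0.0037 0.2811]
[[ 1.     0.001 -0.   ]
 [ 0.001 -1.     0.   ]]
[0.515 0.002 0.439]
holder_tub 0.75 bbox 0 59 113 193 [0.6119 0.1402]
holder_nozzle 0.62 bbox 142 173 238 270 [0.4314 0.0032]
nozzle 0.61 bbox 149 164 245 261 [ 0.442  -0.0026]
spice_jar 0.75 bbox 145 188 133 182 [0.4217 0.145 ]
```

View pics/w10.png

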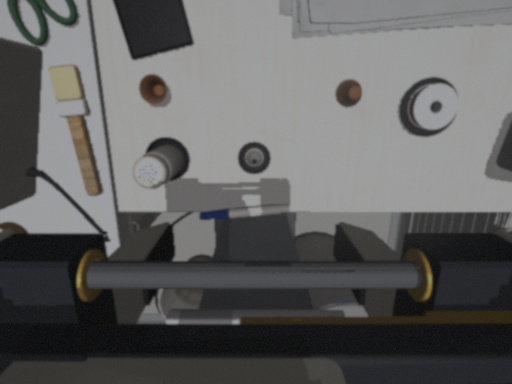

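The picture shows the nozzle centred in holder_nozzle (157,254), the jar in holder_jar and the spool in its dish. Next I'll move over the tub.

Request:
{"fn": "step_arm", "kwargs": {"moves": [{"dx":0,"dy":36,"dz":0,"spin":0,"gripper":1},{"dx":0,"dy":38,"dz":0,"spin":0,"gripper":1},{"dx":0,"dy":38,"dz":0,"spin":0,"gripper":1},{"dx":0,"dy":38,"dz":0,"spin":0,"gripper":1},{"dx":0,"dy":38,"dz":0,"spin":0,"gripper":1},{"dx":0,"dy":38,"dz":0,"spin":0,"gripper":1},{"dx":0,"dy":38,"dz":0,"spin":0,"gripper":1},{"dx":0,"dy":38,"dz":0,"spin":0,"gripper":1},{"dx":0,"dy":38,"dz":0,"spin":0,"gripper":1},{"dx":0,"dy":30,"dz":0,"spin":0,"gripper":1},{"dx":0,"dy":20,"dz":0,"spin":0,"gripper":1},{"dx":0,"dy":0,"dz":0,"spin":0,"gripper":1},{"dx":0,"dy":0,"dz":0,"spin":0,"gripper":1}]}}

```text
time_s: 24.58
ee_pos: [0.4379, -0.385, 0.2809]
ee_rot: [3.141, -0.004, -0.002]
force: [-0.4, 0.3, -0.0]
finger_gap: 0.0919
grasp_force: 0.0
```

```bash
python3 t.py w11 tub spool; python3 -c "
import cv2
a=cv2.imread('pics/w11.png')[60:240,140:380];cv2.imwrite('pics/n11.png',cv2.resize(a,(800,600),interpolation=cv2.INTER_CUBIC))"
```

```text
24.5833 [-0.08  0.47  1.07  1.65 -0.43  1.28 -0.5 ] [ 0.4379 -0.385   0.2809]
[[ 1.    -0.003 -0.001]
 [-0.003 -1.    -0.   ]]
[ 0.515 -0.387  0.439]
tub 0.95 bbox 99 183 224 286 [ 0.4565 -0.3862]
spool 0.84 bbox 82 128 124 170 [ 0.5055 -0.2323]
```

View pics/n11.png

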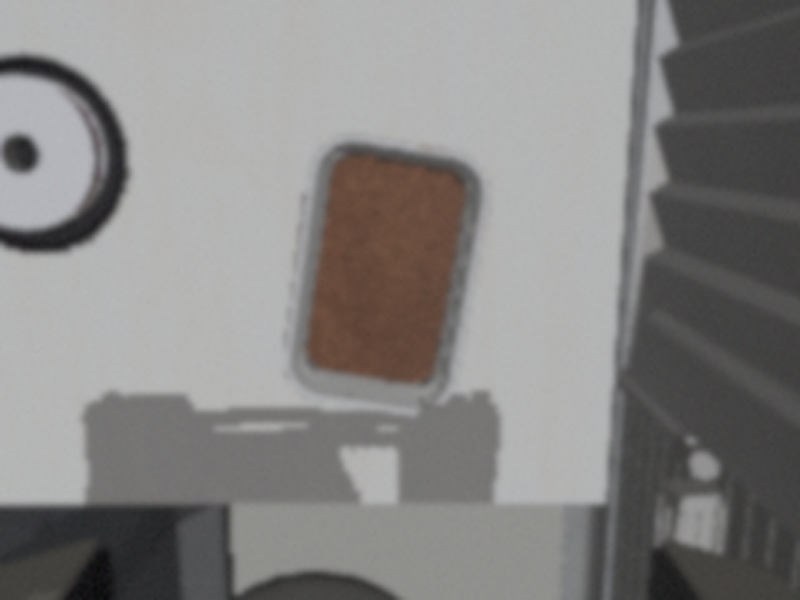

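The tub's rim runs from about (103,238) to (180,270) in wrist pixels, and its long side is about 7° off world x. I'll fit the rim with a rectangle.

```bash
python3 - <<'E'
from h import *
c=env.read_camera("wrist")
m=env.silhouettes("wrist","tub")[0]["mask"].astype(np.uint8); k=max(cv2.findContours(m,0,1)[0],key=cv2.contourArea)
q=np.array([ray(c,(p[0][1],p[0][0]),.06)[:2] for p in k])
print(cv2.minAreaRect((q*1000).astype(np.float32)))
# from picture corners (crop scale 3.333, off 60,140)
P=[(142,325),(155,475),(402,437),(385,293)]
W=np.array([ray(c,(60+r*.3,140+cc*.3),.06)[:2]*1000 for r,cc in P]); print(W.round(1),W.mean(0))
E
```

```text
((463.3172607421875, -387.72100830078125), (67.44795227050781, 101.41124725341797), 80.89611053466797)
[[ 514.3 -363.9]
 [ 509.8 -418.5]
 [ 416.9 -406.3]
 [ 423.6 -350.3]] [ 466.15802177 -384.7283546 ]
```

Request:
{"fn": "step_arm", "kwargs": {"moves": [{"dx":12,"dy":2,"dz":10,"spin":0,"gripper":1},{"dx":13,"dy":1,"dz":10,"spin":0,"gripper":1},{"dx":0,"dy":0,"dz":20,"spin":4.5,"gripper":1},{"dx":0,"dy":0,"dz":30,"spin":4.5,"gripper":1},{"dx":0,"dy":0,"dz":35,"spin":0,"gripper":1},{"dx":0,"dy":0,"dz":35,"spin":0,"gripper":1},{"dx":0,"dy":0,"dz":30,"spin":0,"gripper":1},{"dx":0,"dy":0,"dz":30,"spin":0,"gripper":1},{"dx":0,"dy":0,"dz":30,"spin":0,"gripper":1},{"dx":0,"dy":0,"dz":20,"spin":0,"gripper":1},{"dx":0,"dy":0,"dz":12,"spin":0,"gripper":1},{"dx":0,"dy":0,"dz":0,"spin":0,"gripper":1},{"dx":0,"dy":0,"dz":0,"spin":0,"gripper":1}], "squeeze": 20}}

```text
time_s: 25.92
ee_pos: [0.464, -0.3866, 0.0198]
ee_rot: [3.132, -0.246, 0.0]
force: [-0.2, -0.3, 0.6]
finger_gap: 0.0918
grasp_force: 0.0
```

Request:
{"fn": "step_arm", "kwargs": {"moves": [{"dx":0,"dy":0,"dz":0,"spin":0,"gripper":-1},{"dx":0,"dy":0,"dz":0,"spin":0,"gripper":-1},{"dx":0,"dy":0,"dz":0,"spin":0,"gripper":-1},{"dx":0,"dy":0,"dz":0,"spin":0,"gripper":-1},{"dx":0,"dy":0,"dz":0,"spin":0,"gripper":-1},{"dx":0,"dy":0,"dz":0,"spin":0,"gripper":-1},{"dx":0,"dy":0,"dz":0,"spin":0,"gripper":-1},{"dx":0,"dy":0,"dz":0,"spin":0,"gripper":-1},{"dx":0,"dy":0,"dz":0,"spin":0,"gripper":-1},{"dx":0,"dy":0,"dz":0,"spin":0,"gripper":-1}]}}

```text
time_s: 26.75
ee_pos: [0.4639, -0.387, 0.0198]
ee_rot: [3.132, -0.248, 0.001]
force: [-0.6, 1.8, 5.9]
finger_gap: 0.0619
grasp_force: 20.0
```

Request:
{"fn": "step_arm", "kwargs": {"moves": [{"dx":0,"dy":0,"dz":-3,"spin":0,"gripper":-1},{"dx":0,"dy":0,"dz":-8,"spin":0,"gripper":-1},{"dx":0,"dy":0,"dz":-14,"spin":0,"gripper":-1},{"dx":0,"dy":0,"dz":-20,"spin":0,"gripper":-1},{"dx":0,"dy":0,"dz":-25,"spin":0,"gripper":-1},{"dx":0,"dy":0,"dz":-25,"spin":0,"gripper":-1},{"dx":0,"dy":0,"dz":-20,"spin":0,"gripper":-1},{"dx":0,"dy":0,"dz":-10,"spin":0,"gripper":-1},{"dx":0,"dy":0,"dz":-5,"spin":0,"gripper":-1},{"dx":0,"dy":0,"dz":0,"spin":0,"gripper":-1}]}}

```text
time_s: 27.58
ee_pos: [0.4639, -0.387, 0.1503]
ee_rot: [3.131, -0.247, 0.002]
force: [0.5, 0.8, -1.9]
finger_gap: 0.0618
grasp_force: 20.0
```

```bash
python3 - <<'E'
from h import *
# holder_tub orientation/centre from top and scene
for cam in ("top","scene"):
    c=env.read_camera(cam)
    for r in env.silhouettes(cam,"holder_tub")[:2]:
        m=r["mask"].astype(np.uint8); k=max(cv2.findContours(m,0,1)[0],key=cv2.contourArea)
        q=np.array([ray(c,(p[0][1],p[0][0]),.005)[:2] for p in k]); print(cam,r["p"],cv2.minAreaRect((q*1000).astype(np.float32)))
c=env.read_camera("wrist")
m=env.silhouettes("wrist","tub")
if m:
    rr,cc=np.where(m[0]["mask"]);print(rr.min(),rr.max(),cc.min(),cc.max())
E
```

```text
top 0.75 ((634.2456665039062, 139.22715759277344), (121.00130462646484, 84.62643432617188), 13.322148323059082)
scene 0.76 ((638.6261596679688, 144.09713745117188), (135.2341766357422, 91.04659271240234), 14.362794876098633)
160 317 173 334
```

Request:
{"fn": "step_arm", "kwargs": {"moves": [{"dx":0,"dy":0,"dz":0,"spin":-4.5,"gripper":-1},{"dx":0,"dy":0,"dz":0,"spin":-4.5,"gripper":-1},{"dx":0,"dy":-8,"dz":0,"spin":0,"gripper":-1},{"dx":0,"dy":-16,"dz":0,"spin":0,"gripper":-1},{"dx":0,"dy":-24,"dz":0,"spin":0,"gripper":-1},{"dx":0,"dy":-30,"dz":0,"spin":0,"gripper":-1},{"dx":0,"dy":-32,"dz":0,"spin":0,"gripper":-1},{"dx":0,"dy":-32,"dz":0,"spin":0,"gripper":-1},{"dx":0,"dy":-32,"dz":0,"spin":0,"gripper":-1},{"dx":0,"dy":-32,"dz":0,"spin":0,"gripper":-1},{"dx":0,"dy":-32,"dz":0,"spin":0,"gripper":-1},{"dx":0,"dy":-32,"dz":0,"spin":0,"gripper":-1},{"dx":0,"dy":-32,"dz":0,"spin":0,"gripper":-1},{"dx":0,"dy":-32,"dz":0,"spin":0,"gripper":-1},{"dx":0,"dy":-30,"dz":0,"spin":0,"gripper":-1},{"dx":0,"dy":-24,"dz":0,"spin":0,"gripper":-1},{"dx":0,"dy":-22,"dz":0,"spin":0,"gripper":-1},{"dx":0,"dy":-14,"dz":0,"spin":0,"gripper":-1},{"dx":0,"dy":-6,"dz":0,"spin":0,"gripper":-1},{"dx":0,"dy":0,"dz":0,"spin":0,"gripper":-1}]}}

```text
time_s: 29.55
ee_pos: [0.4635, 0.0448, 0.1489]
ee_rot: [-3.142, -0.001, 0.001]
force: [-0.1, 0.1, -2.2]
finger_gap: 0.062
grasp_force: 20.0
```

```bash
python3 t.py w12 tub
```

```text
29.55 [-1.05  0.45  1.15  2.1  -0.53  0.92 -1.17] [0.4635 0.0448 0.1489]
[[ 1.     0.    -0.001]
 [ 0.    -1.     0.   ]]
[0.54  0.043 0.307]
tub 0.87 bbox 160 316 174 334 [0.407  0.0443]
```

Request:
{"fn": "step_arm", "kwargs": {"moves": [{"dx":8,"dy":-4,"dz":0,"spin":0,"gripper":-1},{"dx":16,"dy":-9,"dz":0,"spin":0,"gripper":-1},{"dx":22,"dy":-12,"dz":0,"spin":0,"gripper":-1},{"dx":26,"dy":-15,"dz":0,"spin":0,"gripper":-1},{"dx":26,"dy":-15,"dz":0,"spin":0,"gripper":-1},{"dx":26,"dy":-15,"dz":0,"spin":0,"gripper":-1},{"dx":22,"dy":-12,"dz":0,"spin":0,"gripper":-1},{"dx":16,"dy":-8,"dz":0,"spin":0,"gripper":-1},{"dx":8,"dy":-4,"dz":0,"spin":0,"gripper":-1},{"dx":0,"dy":0,"dz":0,"spin":-3.5,"gripper":-1},{"dx":0,"dy":0,"dz":0,"spin":-5,"gripper":-1},{"dx":0,"dy":0,"dz":0,"spin":-3.5,"gripper":-1},{"dx":0,"dy":0,"dz":0,"spin":-1.7,"gripper":-1},{"dx":0,"dy":0,"dz":20,"spin":0,"gripper":-1},{"dx":0,"dy":0,"dz":30,"spin":0,"gripper":-1},{"dx":0,"dy":0,"dz":25,"spin":0,"gripper":-1},{"dx":0,"dy":0,"dz":15,"spin":0,"gripper":-1},{"dx":0,"dy":0,"dz":0,"spin":0,"gripper":-1},{"dx":0,"dy":0,"dz":0,"spin":0,"gripper":-1}]}}

```text
time_s: 31.23
ee_pos: [0.6339, 0.1364, 0.0593]
ee_rot: [3.119, 0.372, -0.001]
force: [0.0, -0.9, -0.7]
finger_gap: 0.0617
grasp_force: 20.0
```

```bash
python3 t.py w13 tub holder_tub; python3 -c "
from h import *
c=env.read_camera('scene');save(c,'s13')
a=cv2.imread('pics/s13.png')[110:260,200:320];b=cv2.imread('pics/w13.png')
cv2.imwrite('pics/c13.png',np.hstack([cv2.resize(a,(288,360)),cv2.resize(b,(480,360))]))"
```

```text
31.2333 [-0.81  0.79  0.86  1.73 -0.71  0.97 -1.01] [0.6339 0.1364 0.0593]
[[ 0.972  0.235 -0.001]
 [ 0.235 -0.972 -0.001]]
[0.708 0.153 0.217]
tub 0.64 bbox 160 317 174 335 [0.6176 0.1313]
holder_tub 0.93 bbox 121 172 189 313 [0.6794 0.15  ]
```

View pics/c13.png

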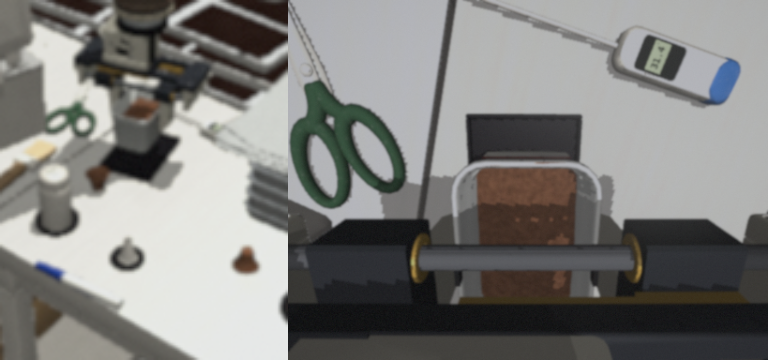

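The wrist view shows the tub parallel to its holder. The holder's far edge runs from (123,192) to (123,312) and the tub rim spans columns 175–334. I'll compute the offset.

```bash
python3 - <<'E'
from h import *
s=env.observe(); M=R.from_rotvec(s["ee_rot"]).as_matrix(); t=np.array(s["ee_pos"])
c=env.read_camera("wrist")
m=env.silhouettes("wrist","holder_tub")[0]["mask"]
for z in (0,.009):
    for name,sel in (("rowtop",None),):
        pts=[]
        for col in range(200,306,15):
            r=np.where(m[:,col])[0].min(); pts.append((M.T@(ray(c,(r-.5,col),z)-t))[:2]*1000)
        pts=np.array(pts); print(z,"far edge tool x:",pts[:,0].round(1))
    for row in (126,132,138,144,150):
        cc=np.where(m[row])[0]; a=(M.T@(ray(c,(row,cc.min()-.5),z)-t))[1]*1000; b=(M.T@(ray(c,(row,cc.max()+.5),z)-t))[1]*1000
        print("  y edges",row,round(a,1),round(b,1),"mid",round((a+b)/2,1))
k=env.silhouettes("wrist","tub")[0]["mask"]; zt=s["ee_pos"][2]-.0198+.06
for col in (215,255,295):
    r=np.where(k[:,col])[0].min(); print("tub rim far",((M.T@(ray(c,(r-.5,col),zt)-t))[:2]*1000).round(1))
for row in (200,215):
    cc=np.where(k[row])[0]; print("rim y",[((M.T@(ray(c,(row,x),zt)-t))[1]*1000).round(1) for x in (cc.min()-.5,cc.max()+.5)])
for cam in ("top",):
    c=env.read_camera(cam); print([ (r["p"],ray(c,r["centre"],.0)[:2].round(4)) for r in env.place_of(cam,"holder_tub")[:1]])
E
```

```text
0 far edge tool x: [61.7 62.4 61.7 61.7 61.7 61.8 61.1 61.1]
  y edges 126 -44.3 44.3 mid -0.0
  y edges 132 -44.6 43.8 mid -0.4
  y edges 138 -44.8 44.0 mid -0.4
  y edges 144 -45.1 44.2 mid -0.4
  y edges 150 -44.6 43.7 mid -0.4
0.009 far edge tool x: [62.3 63.  62.3 62.3 62.3 62.3 61.7 61.7]
  y edges 126 -42.5 42.5 mid 0.0
  y edges 132 -42.7 42.0 mid -0.3
  y edges 138 -42.9 42.3 mid -0.3
  y edges 144 -43.2 42.5 mid -0.3
  y edges 150 -42.7 42.0 mid -0.4
tub rim far [ 53.2 -13.8]
tub rim far [54.   2.1]
tub rim far [52.8 18. ]
rim y [np.float64(-31.5), np.float64(34.5)]
rim y [np.float64(-32.0), np.float64(35.0)]
[(0.71, array([0.6302, 0.1294]))]
```

Request:
{"fn": "step_arm", "kwargs": {"moves": [{"dx":0,"dy":-1,"dz":10,"spin":0,"gripper":-1},{"dx":0,"dy":0,"dz":12,"spin":0,"gripper":-1},{"dx":0,"dy":0,"dz":8,"spin":0,"gripper":-1},{"dx":0,"dy":0,"dz":5,"spin":0,"gripper":-1},{"dx":0,"dy":0,"dz":0,"spin":0,"gripper":-1},{"dx":0,"dy":0,"dz":0,"spin":0,"gripper":-1}]}}

```text
time_s: 32.18
ee_pos: [0.6335, 0.1378, 0.0235]
ee_rot: [3.119, 0.373, -0.001]
force: [0.1, -0.3, -1.8]
finger_gap: 0.0619
grasp_force: 20.0
```

Request:
{"fn": "step_arm", "kwargs": {"moves": [{"dx":0,"dy":0,"dz":1,"spin":0,"gripper":-1},{"dx":0,"dy":0,"dz":0,"spin":0,"gripper":-1},{"dx":0,"dy":0,"dz":0,"spin":0,"gripper":1},{"dx":0,"dy":0,"dz":0,"spin":0,"gripper":1},{"dx":0,"dy":0,"dz":0,"spin":0,"gripper":1},{"dx":0,"dy":0,"dz":0,"spin":0,"gripper":1},{"dx":0,"dy":0,"dz":0,"spin":0,"gripper":1},{"dx":0,"dy":0,"dz":0,"spin":0,"gripper":1},{"dx":0,"dy":0,"dz":0,"spin":0,"gripper":1},{"dx":0,"dy":0,"dz":-10,"spin":0,"gripper":1},{"dx":0,"dy":0,"dz":-30,"spin":0,"gripper":1},{"dx":0,"dy":0,"dz":-40,"spin":0,"gripper":1},{"dx":0,"dy":0,"dz":-40,"spin":0,"gripper":1},{"dx":0,"dy":0,"dz":-40,"spin":0,"gripper":1},{"dx":0,"dy":0,"dz":-40,"spin":0,"gripper":1},{"dx":0,"dy":0,"dz":-40,"spin":0,"gripper":1},{"dx":0,"dy":0,"dz":-20,"spin":0,"gripper":1},{"dx":0,"dy":0,"dz":0,"spin":0,"gripper":1},{"dx":0,"dy":0,"dz":0,"spin":0,"gripper":1}]}}

```text
time_s: 33.77
ee_pos: [0.6342, 0.1377, 0.2851]
ee_rot: [-3.119, -0.373, -0.004]
force: [-0.2, 0.1, -1.0]
finger_gap: 0.0919
grasp_force: 0.0
```

```bash
python3 - <<'E'
from h import *
s=env.observe(); print(s["time_s"],np.round(s["ee_pos"],3),s["grasp_force"])
def rect(c,m,z):
    k=max(cv2.findContours(m.astype(np.uint8),0,1)[0],key=cv2.contourArea)
    q=np.array([ray(c,(p[0][1],p[0][0]),z)[:2] for p in k]); return cv2.minAreaRect((q*1000).astype(np.float32))
for cam in ("wrist","top"):
    c=env.read_camera(cam)
    for n,z in (("tub",.063),("holder_tub",.005),("spool",.021),("holder_spool",.005),("nozzle",.003),("holder_nozzle",.005),("spice_jar",.05),("holder_jar",.005),("cup_a",0.0)):
        for r in env.silhouettes(cam,n)[:1]: print(cam,n,round(r["p"],2),[np.round(v,1) for v in rect(c,r["mask"],z)])
E
```

```text
33.7667 [0.634 0.138 0.285] 0.0
wrist tub 0.82 [array([633. , 136.7]), array([100.7,  67.5]), np.float64(13.3)]
wrist spool 0.56 [array([676., 147.]), array([40.6, 81.4]), np.float64(13.7)]
wrist nozzle 0.58 [array([424.2,  -2.3]), array([25.6, 24.1]), np.float64(13.6)]
wrist holder_nozzle 0.65 [array([421.5,  12.7]), array([23.6,  8.7]), np.float64(49.8)]
wrist spice_jar 0.88 [array([410.4, 124.1]), array([55.1, 45.5]), np.float64(11.4)]
top tub 0.58 [array([627.4, 137.5]), array([107.5,  69. ]), np.float64(12.9)]
top holder_tub 0.48 [array([630.7, 138.2]), array([115.1,  85.6]), np.float64(13.8)]
top spool 0.71 [array([ 503. , -239.6]), array([52.4, 53.3]), np.float64(87.5)]
top holder_spool 0.51 [array([ 495.2, -234.4]), array([77.5, 54.6]), np.float64(54.4)]
top holder_nozzle 0.6 [array([432.7,   2.4]), array([38.5, 38.6]), np.float64(88.8)]
top spice_jar 0.56 [array([430.8, 129.1]), array([44.2, 44.5]), np.float64(89.2)]
top holder_jar 0.69 [array([412.6, 139. ]), array([48.8, 19. ]), np.float64(67.8)]
```

```bash
python3 -c "
from cell import env
print(env.sign_off())"
```

```text
the job is handed in; nothing more can be done
None
```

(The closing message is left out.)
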